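# Slide a sign blank under the sprung hold-down flap

### The arm

A 7-joint arm with a two-finger parallel gripper is mounted at the origin on the work surface. World frame = base frame: x ahead of the robot, y to its left, z up, the work surface at z = 0. Lengths are in m, angles in rad, forces in N, time in s.
With the tool pointing down it reaches from about 0.4 to 0.75 m from the base axis. Payload 19.5 kg.
Tool frame: the origin (TCP) lies at the very end of the fingers, on their centre line; the grasp point (between the pads) lies 19 mm behind it; z points along the fingers, y is the line along which they close (so a half turn about z gives the same grasp; the last joint's range is limited). The gripper opens to 85 mm and grips with 20 to 120 N. Pads are 22 mm wide; open, the fingers measure 114 mm over their backs; the gripper's body (76 mm by 85 mm) begins 54 mm behind the grasp point. The pads swing forward as they close: fully open they stand 13 mm farther back than shut.
Start: joints at [1.096, 0.707, -0.028, 1.485, 0.022, 0.951, -0.075], TCP at [0.241, -0.522, 0.231] pointing down, gripper open.
Joint ranges: [-2.71, 2.71], [-0.32, 2.16], [-1.57, 1.52], [0, 2.45], [-1.46, 4.6], [0, 2.02], [-2.83, 2.83]. Speed limits (rad/s): [1.89, 1.89, 2.57, 2.57, 3.01, 3.01, 3.01].

### API

Orientations are given as a unit quaternion [w, x, y, z].
In Python, from station import ctrl gives the robot as it stands.
- The arm moves only by the tool carry_out, never from a script. Its argument "commands" is text: rows parted by semicolons, each of 7 numbers parted by spaces: the opening, from 0 (shut) to 1 (fully open), then the shift along the tool's x, y, z in mm, then the turn, a rotation vector about the tool's x, y, z in degrees. In form: fingers x y z wx wy wz; .... A call has 1 to 8 rows; each row is the pose to reach, as a shift and turn from the pose commanded when the call began, along the tool's axes at that moment; what a row does not reach only later rows make up. A row lasts 1/10 s, in which the tool goes at most 50 mm and 8.59 degrees, less where a joint would pass 70% of its speed; a pose out of reach is approached as far as the arm can. A call with a gripper value outside its range is refused whole. The fingers move at their own pace and stop on an object; "squeeze" is the grip in N (left out, the last holds). Time passes only in rows, so rows that repeat a pose let the fingers close. It gives the time, the measured TCP pose, the force, the opening and the grip force at its end, in the units of the state.
- ctrl.get_obs(): the state, without advancing time (a new reading comes with each control period).
- ctrl.grab_frame(name): name is "scene" or "top"; returns the picture (384x512x3 uint8, red, green, blue); there is no depth.
- ctrl.get_calibration(name): a dict with "camera_matrix" (3x3 intrinsics, pixels), "k1" (the pictures are not rectified: a ray, as slopes to the right and down, at radius r is drawn at 1 + k1 r^2 times it, then the intrinsics apply), "rvec" (rotation vector, rad) and "tvec" (3), from world to camera coordinates, as OpenCV has them. Camera axes: x right, y down, z forward; pixel columns grow to the right and rows downward; lengths in m; the calibration is good to about 2 mm. A picture is of the moment at which its call begins. get_calibration takes no time and is no camera call.
- ctrl.hand_in(): hands the job in; it is judged then, once.
The state is a dict: "time_s": time; "qpos": joint angles; "qvel": joint speeds; "tau": joint torques, N m; "ee_pos": TCP position; "orientation": TCP orientation; "ft_force": force on the tool from outside, world axes, zero at the start; "torque": the same for the moment, N m; "width": opening from 0.0 (shut) to 1.0 (fully open); "gripper_force": force on a finger pad.
Only numpy, scipy, OpenCV 4.12 (cv2) and the standard library are available. Lean on these libraries where they do the work, as an engineer would, in place of code of your own. Each camera call takes 0.05 s, during which the arm holds its last target. There are 200 camera calls.

### The job

Press the marking jig's long side bar down with one fingertip so that its sprung red flap stands open, and while it is held open push the blue blank along the lane under the flap with the other fingertip until it sits fully against the green end stop. Then let the bar up so that the flap springs down onto the blank, and move clear. Only press and push: do not lift the blank, and leave the other things on the bench where they are.

Things in the scene. Friction and masses are not known exactly. Their poses are not given: they have to be found in the camera images.
- jig: Grey marking jig fixed to the bench, in a varying place and yaw. Origin: at bench height on the lane's centre line, right below the red flap's front edge. x runs along the lane in the pushing direction (away from the robot), y left to the press bar, z up. Base plate x -195 to 95, y -30 to 95 mm, 8 mm thick. Black marking head behind the stop, x 67 to 97, 58 mm high, steel knob on it to 72 mm.
- lane (a point): Point on the lane floor (14 mm above the bench), on the centre line at jig x -100, y 0 mm. The lane is straight, from x -195 (open end) to the stop at x 55, 40 mm wide between 5 mm thick walls whose tops are 24 mm above the bench. The blank has 2 mm of play to each side.
- stop (a point): Centre of the face of the green end stop (jig x 55, y 0 mm, 25 mm above the bench; the stop's top is at 34 mm). The blank's leading face must come up to it.
- flap_hinge (a point): Front end of the red flap on its hinge line: jig x 0, y 30, z 40 mm. The hinge line runs along jig x. The flap (x 0 to 54, 4 mm thick, white stripes) reaches from it 48 mm across the lane to y -18. Steel bearing blocks, 48 mm high, carry the hinge at x -192 to -182 and 55 to 65, y 25 to 39.
- flap (a joint): Opening of flap and press bar (one rigid rocker), rad. 0: shut, free edge 10 mm above the lane floor, the blank cannot enter. Pressing the bar down raises the flap: from 0.32 the blank passes freely, 0.6 to 0.75 is comfortable, hard limit 0.85. The spring (about 1.5 N at the bar when shut, 4.5 N at 0.7) shuts it when let go; on a blank it rests at about 0.26.
- press_bar (a point): Steel bar plate with black strip on top, left of the hinge, 230 mm long (jig x -180 to 50), 5 mm thick, 4 to 58 mm out from the hinge line. This point: on its top, middle of the strip (22 mm wide), 45 mm from the hinge, jig x -45. Flap shut: at jig y 71, z 59 mm, bar rising outward 0.38 rad; flap at 0.7: y 73, z 28, falling 0.32 rad. A fingertip can slide along it while pressing.
- blank: Blue metal blank, 90 x 36 x 22 mm (x, y, z), about 0.15 kg, lying in the lane in front of the flap, top 36 mm above the bench. Origin: centre of its underside; x along its length. Against the stop its origin is at jig x 10 mm and its rear 35 mm still stick out in front of the flap, so the pushing finger need not go under the flap.
- spare: Orange spare blank, 90 x 36 x 22 mm, lying on the bench on the right of the jig; origin at the centre of its underside. Leave alone.
- marker: Black marker pen with green cap, 125 x 16 x 16 mm, lying on the bench right of the jig; origin at the centre of its underside. Leave alone.
- tape: Clear tape roll, 100 mm across, 48 mm high, lying flat; origin centre of its underside. Leave alone.
- cleaner: White cleaner bottle with blue label and red cap, 66 mm across, 170 mm high; origin centre of its underside. Leave alone.
- mug: Blue mug, 80 mm across, 90 mm high; origin centre of its underside. Leave alone.
- jar: Amber jar with steel cap, 70 mm across, 80 mm high; origin centre of its underside. Leave alone.
- driver: Screwdriver, about 200 mm long, lying on the bench left of the jig; origin on the bench below it. Leave alone.
Not all that is in view belongs to the job. There is more than one size of the blank; the one meant has the size given above.

How it is judged:
By the outcome, as a careful person would: the job done as asked, in the order asked, and still so for the second after the job is handed in, with the robot touching nothing.
It also fails if it takes over 38 s, if anything falls off the work surface, if the arm or the gripper's body presses on something with over 40 N, if the wrist force passes 120 N, or if a joint passes its speed limit or range.

## Working session

There is one attempt and no reset: what is moved stays moved. The work goes in short steps, Python scripts to look and compute and a tool call to move; the robot and the scene stay as the last step left them, time stands still between calls to the robot, and variables do not carry over. Pictures are saved under pics/ and viewed, at most 10 in all, crops included, and the job is handed in when it is done.

Besides the shell and the picture viewer there is one more tool, called after ">>>" as name(argument=value, ...) on one line, values as JSON. carry_out: Moves the arm, as the interface text tells. Its arguments: {"type":"object","properties":{"commands":{"type":"string"},"squeeze":{"type":"number"}},"required":["commands"]}

```bash
ls; mkdir -p pics; python3 - <<'E'
from station import ctrl
import cv2
for n in("scene","top"):
    cv2.imwrite(f"pics/{n}0.png",cv2.cvtColor(ctrl.grab_frame(n),cv2.COLOR_RGB2BGR)); c=ctrl.get_calibration(n);print(n,c)
o=ctrl.get_obs();print(o)
E
```

```text
pics
scene {'camera_matrix': array([[372.97859599,   0.        , 260.01199907],
       [  0.        , 372.97859599, 194.53655318],
       [  0.        ,   0.        ,   1.        ]]), 'k1': -0.053710209404606364, 'rvec': array([ 1.05387476,  2.49422752, -0.94655124]), 'tvec': array([ 0.4014093 , -0.25889851,  1.27480089])}
top {'camera_matrix': array([[391.23192218,   0.        , 258.22060572],
       [  0.        , 391.23192218, 189.23210485],
       [  0.        ,   0.        ,   1.        ]]), 'k1': -0.07760995344655444, 'rvec': array([ 2.13601205, -2.12180979,  0.1704685 ]), 'tvec': array([-0.02990886,  0.57993936,  0.93160655])}
{'time_s': 0.1, 'qpos': array([ 1.0963268 ,  0.70701834, -0.027614  ,  1.48495361,  0.02196114,
        0.95091931, -0.07550575]), 'qvel': array([-0.0004681 , -0.00304515, -0.00127197, -0.00064483, -0.00104439,
       -0.00053259, -0.00023836]), 'tau': array([ 1.62659006e-03, -8.84284043e+01,  1.23638425e+00, -2.36451262e+01,
        1.70180644e-02,  5.00579088e-03, -3.04391119e-05]), 'ee_pos': array([ 0.24105228, -0.52176448,  0.23088679]), 'orientation': array([-4.87190480e-04,  9.76683263e-01,  2.14684781e-01, -1.07832407e-04]), 'ft_force': array([ 0.14642527, -0.47185379, -0.41035149]), 'torque': array([-0.03747296,  0.04553033, -0.04541214]), 'gripper_force': 0.0, 'width': 0.9993788591432958}
```

View pics/scene0.png

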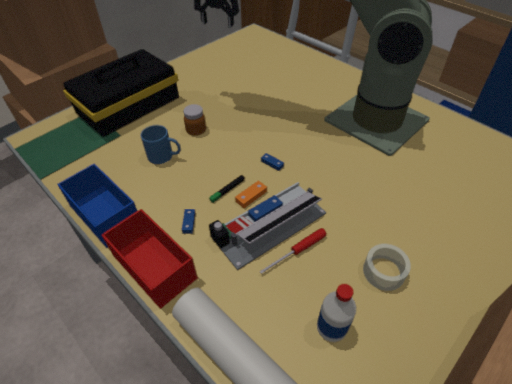

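View pics/top0.png

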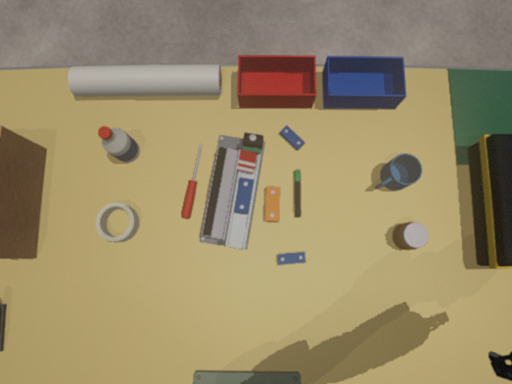

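The scene picture shows the jig near (268,225), with the blue blank in the lane at (265,208). In the top picture the jig runs from (235,247) at its open end to (253,140) at the head. The blank is at (243,196), the red flap at (247,162) and the black strip at (215,180). I'll enlarge both and set up the helpers.

```bash
cat > h.py <<'E'
import cv2,numpy as np
from station import ctrl
def cal(n):
    c=ctrl.get_calibration(n);return c["camera_matrix"],c["k1"],cv2.Rodrigues(c["rvec"])[0],c["tvec"]
def ray(n,uv):
    K,k,R,t=cal(n);d=np.array([k,0,0,0,0.]) 
    # model: r_d = r(1+k1 r^2) = OpenCV k1
    p=cv2.undistortPoints(np.array([[uv]],float),K,d)[0,0]
    return -R.T@t,R.T@np.array([p[0],p[1],1.])
def onz(n,uv,z):
    o,d=ray(n,uv);return o+d*(z-o[2])/d[2]
def proj(n,P):
    K,k,R,t=cal(n);return cv2.projectPoints(np.atleast_2d(P).astype(float),cv2.Rodrigues(R)[0],t,K,np.array([k,0,0,0,0.]))[0][:,0]
def tri(a,b):
    (o1,d1),(o2,d2)=ray("top",a),ray("scene",b)
    s=np.linalg.lstsq(np.c_[d1,-d2],o2-o1,rcond=None)[0]
    p,q=o1+s[0]*d1,o2+s[1]*d2;return (p+q)/2,np.linalg.norm(p-q)
E
python3 - <<'E'
import cv2
a=cv2.imread("pics/top0.png")[125:260,185:320];cv2.imwrite("pics/topc.png",cv2.resize(a,None,fx=4.4,fy=4.4,interpolation=cv2.INTER_CUBIC))
a=cv2.imread("pics/scene0.png")[175:280,200:335];cv2.imwrite("pics/scenec.png",cv2.resize(a,None,fx=5.5,fy=5.5,interpolation=cv2.INTER_CUBIC))
E
```

```text
(no output)
```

View pics/topc.png

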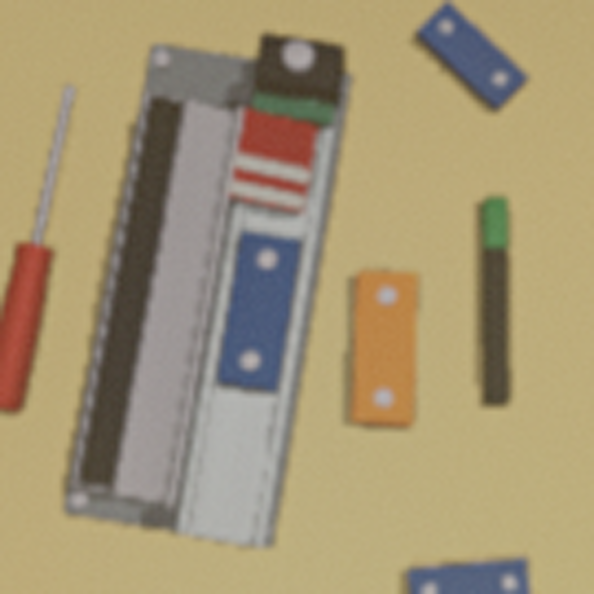

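View pics/scenec.png

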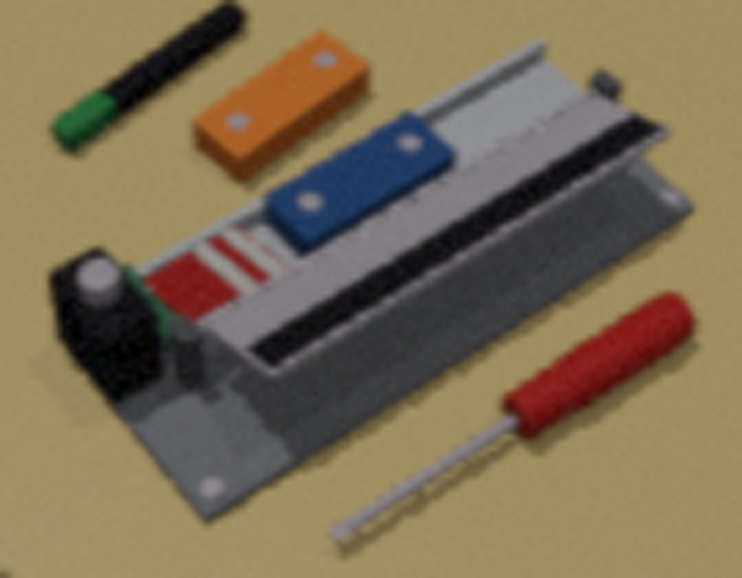

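The crops show these features (crop pixels). In the top crop the base corners are at (153,46) and (67,513), the knob is at (298,55), the blank's corners run from (240,234) to (277,390), and the strip runs from (167,100) to (98,485). In the scene crop the blank's rear end is at (450,155), and the bar ends are at (275,372) and (665,130).

```bash
cat >> h.py <<'E'
def fit(J,W): # rigid 2D: W = R J + t
    J,W=np.array(J,float),np.array(W,float);a,b=J.mean(0),W.mean(0);X,Y=J-a,W-b
    th=np.arctan2((X[:,0]*Y[:,1]-X[:,1]*Y[:,0]).sum(),(X*Y).sum());R=np.array([[np.cos(th),-np.sin(th)],[np.sin(th),np.cos(th)]])
    return th,b-R@a,R
E
python3 - <<'E'
from h import *
np.set_printoptions(precision=4,suppress=True)
T=lambda U,V:((U+.5)/4.4-.5+185,(V+.5)/4.4-.5+125)
S=lambda U,V:((U+.5)/5.5-.5+200,(V+.5)/5.5-.5+175)
pts=[("top",T(153,46),(95,95,8)),("top",T(67,513),(-195,95,8)),("top",T(272,546),(-195,-25,24)),("top",T(298,55),(82,0,72)),
("top",T(167,100),(50,71,59)),("top",T(98,485),(-180,71,59)),("top",T(230,195),(0,30,42)),("top",T(303,212),(0,-18,26)),
("scene",S(208,521),(95,95,8)),("scene",S(692,210),(-195,95,8)),("scene",S(275,374),(50,83.7,61.5)),("scene",S(668,132),(-180,83.7,61.5)),("scene",S(98,280),(82,0,72))]
W=[onz(n,uv,j[2]/1000) for n,uv,j in pts]
J=[np.array(j[:2])/1000 for _,_,j in pts]
th,t,R=fit(J,[w[:2] for w in W])
print(th,t)
for p,j,w in zip(pts,J,W): print(p[0],p[2],w[:2],(1000*R.T@(w[:2]-t)-p[2][:2]).round(1))
for n in("top","scene"):
    i=[k for k,p in enumerate(pts) if p[0]==n];print(n,fit([J[k] for k in i],[W[k][:2] for k in i])[:2])
print("blank")
for n,u in [("top",T(240,234)),("top",T(302,238)),("top",T(277,390)),("top",T(219,384)),("scene",S(453,155)),("scene",S(410,115)),("scene",S(303,236)),("scene",S(268,195))]:
    print(n,(1000*R.T@(onz(n,u,.036)[:2]-t)).round(1))
# strict colour mask check of blank centroid
im=cv2.cvtColor(cv2.imread("pics/top0.png"),cv2.COLOR_BGR2HSV)
E
```

```text
-0.14859098757689573 [0.6298 0.0023]
top (95, 95, 8) [0.734  0.0797] [-3.4 -3. ]
top (-195, 95, 8) [0.4509 0.1232] [ 0.2 -1.9]
top (-195, -25, 24) [0.4327 0.0027] [ 0.  -3.7]
top (82, 0, 72) [ 0.7087 -0.0105] [-2. -1.]
top (50, 71, 59) [0.6855 0.065 ] [-4.1 -0.7]
top (-180, 71, 59) [0.4648 0.0983] [ 2.6 -0.4]
top (0, 30, 42) [0.6335 0.0288] [-0.2 -3.2]
top (0, -18, 26) [ 0.6271 -0.0132] [-0.4  2.3]
scene (95, 95, 8) [0.7383 0.0843] [0.2 2.2]
scene (-195, 95, 8) [0.4569 0.1285] [5.4 4.2]
scene (50, 83.7, 61.5) [0.6893 0.0777] [-2.3 -0.2]
scene (-180, 83.7, 61.5) [0.4666 0.1132] [2.2 1.8]
scene (82, 0, 72) [ 0.7132 -0.0067] [1.9 3.5]
top (np.float64(-0.1454711189759343), array([0.6288, 0.0011]))
scene (np.float64(-0.15217872953068576), array([0.6313, 0.0043]))
blank
top [-20.9  17.8]
top [-17.8 -18.1]
top [-107.4  -17.9]
top [-109.1   15.4]
scene [-103.7   19.4]
scene [-103.3  -13. ]
scene [-17.5  15.2]
scene [-19.  -14.4]
```

Jig yaw is about -0.149 rad, with its origin at (0.630, 0.002). The blank's rear sits at jig x of about -106. These agree with the given sizes to about 3 mm. My plan is tool x along the lane, opening about 0.7 and a 7° roll so that the pushing finger is lower.

```bash
cat >> h.py <<'E'
from scipy.spatial.transform import Rotation as Ro
TH,ORG=-0.1486,np.array([.630,.0023])
C,S_=np.cos(TH),np.sin(TH);RJ=np.array([[C,-S_,0],[S_,C,0],[0,0,1.]])
def cmd(x,y,z,roll): # jig mm, deg -> row numbers from measured pose
    o=ctrl.get_obs();R0=Ro.from_quat(o["orientation"][[1,2,3,0]])
    P=RJ@(np.array([x,y,z])/1000)+np.r_[ORG,0]
    Rt=Ro.from_matrix(RJ@np.diag([1,-1,-1.]))*Ro.from_rotvec([np.radians(roll),0,0])
    return np.r_[1000*R0.inv().apply(P-o["ee_pos"]),np.degrees((R0.inv()*Rt).as_rotvec())].round(1)
def st():
    o=ctrl.get_obs();R=Ro.from_quat(o["orientation"][[1,2,3,0]]);q=Ro.from_matrix(RJ@np.diag([1,-1,-1.])).inv()*R
    print("t",round(o["time_s"],2),"jig",(1000*RJ.T@(o["ee_pos"]-np.r_[ORG,0])).round(1),"rot",np.degrees(q.as_rotvec()).round(1),"F",(RJ.T@o["ft_force"]).round(2),"T",o["torque"].round(2),"w",round(o["width"],3),"q",o["qpos"].round(2))
E
python3 - <<'E'
from h import *
st();print(cmd(-130,37,160,0))
E
```

```text
t 0.1 jig [-307.1 -575.9  230.9] rot [  0.1  -0.  -33.3] F [ 0.21 -0.44 -0.41] T [-0.04  0.05 -0.05] w 0.999 q [ 1.1   0.71 -0.03  1.48  0.02  0.95 -0.08]
[ 4.845e+02 -4.149e+02  7.130e+01 -1.000e-01  0.000e+00  3.330e+01]
```

>>> carry_out(commands="0.7 484 -415 0 0 0 33.3;0.7 484 -415 0 0 0 33.3;0.7 484 -415 0 0 0 33.3;0.7 484 -415 0 0 0 33.3;0.7 484 -415 0 0 0 33.3;0.7 484 -415 0 0 0 33.3;0.7 484 -415 0 0 0 33.3;0.7 484 -415 0 0 0 33.3")

```text
time_s: 0.9
ee_pos: [0.4081, -0.1562, 0.2313]
orientation: [-0.0, 0.997, -0.074, -0.0]
ft_force: [0.9, -0.2, 0.1]
width: 0.697
gripper_force: 0.0
```

```bash
python3 - <<'E'
from h import *
st();print(cmd(-130,37,160,7))
E
```

```text
t 0.9 jig [-196.  -189.7  231.3] rot [ 0. -0. -0.] F [ 0.92 -0.11  0.07] T [-0.01 -0.08 -0.02] w 0.697 q [ 0.16  0.52  0.22  1.96 -0.17  0.68 -1.23]
[  66.  -226.6   71.3    7.     0.     0. ]
```

>>> carry_out(commands="0.7 66 -227 30 7 0 0;0.7 66 -227 71 7 0 0;0.7 66 -227 71 7 0 0;0.7 66 -227 71 7 0 0;0.7 66 -227 71 7 0 0;0.7 66 -227 71 7 0 0;0.7 66 -227 71 7 0 0;0.7 66 -227 71 7 0 0")

```text
time_s: 1.7
ee_pos: [0.5063, 0.0555, 0.1605]
orientation: [-0.061, 0.995, -0.075, 0.005]
ft_force: [0.3, -0.2, -0.2]
width: 0.698
gripper_force: 0.0
```

```bash
python3 - <<'E'
from h import *
st();print(cmd(-130,37,80,7))
E
```

```text
t 1.7 jig [-130.2   34.3  160.5] rot [7.  0.  0.1] F [ 0.36 -0.19 -0.21] T [-0.15  0.03  0.  ] w 0.698 q [-0.17  0.71  0.12  1.85 -0.37  0.59 -1.49]
[ 0.2  7.1 80.2  0.  -0.  -0.1]
```

>>> carry_out(commands="0.7 0 6 50 0 0 0;0.7 0 9.5 80 0 0 0;0.7 0 9.5 80 0 0 0;0.7 0 9.5 80 0 0 0")

```text
time_s: 2.1
ee_pos: [0.5067, 0.0559, 0.0808]
orientation: [-0.061, 0.995, -0.075, 0.005]
ft_force: [-0.9, -0.3, 0.3]
width: 0.698
gripper_force: 0.0
```

```bash
python3 - <<'E'
from h import *
st();print(cmd(-130,37,60,7))
for n,(a,b,c,d),f in(("top",(140,255,190,290),5),("scene",(150,275,210,350),5)):
    im=cv2.cvtColor(ctrl.grab_frame(n),cv2.COLOR_RGB2BGR);cv2.imwrite(f"pics/{n}1.png",im)
    cv2.imwrite(f"pics/{n}1c.png",cv2.resize(im[a:b,c:d],None,fx=f,fy=f,interpolation=cv2.INTER_CUBIC))
E
```

```text
t 2.1 jig [-129.9   34.8   80.8] rot [7.  0.  0.1] F [-0.87 -0.39  0.31] T [-0.13  0.04  0.04] w 0.698 q [-0.12  0.85  0.04  1.91 -0.42  0.38 -1.43]
[-0.1  0.4 20.9 -0.  -0.  -0.1]
```

View pics/scene1c.png

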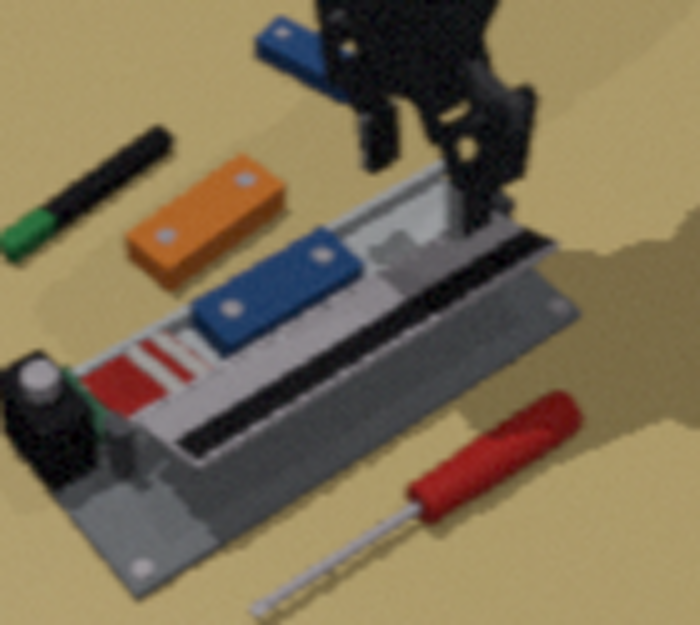

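The picture shows the open gripper above the jig's front part. One fingertip is at crop (473,232), over the bar, and the other at crop (378,168), over the lane. The blank and the other things haven't moved. I'll check the tip heights against the TCP.

```bash
python3 - <<'E'
from h import *
for n,s in(("L",1),("R",-1)):
    for rec in(0,5,10):
        p=RJ@(np.array([-130+0,35+s*37*np.cos(.122)-rec*.12,81+s*37*.122+rec])/1000)+np.r_[ORG,0]
        print(n,rec,((proj("scene",p)[0]-[210,150])*5).round(0),proj("top",p)[0].round(1))
E
```

```text
L 0 [471. 239.] [208.3 214.4]
L 5 [471. 232.] [208.3 214.2]
L 10 [472. 224.] [208.3 214.1]
R 0 [376. 166.] [238.8 219.5]
R 5 [376. 159.] [238.9 219.4]
R 10 [375. 151.] [239.1 219.2]
```

View pics/top1c.png

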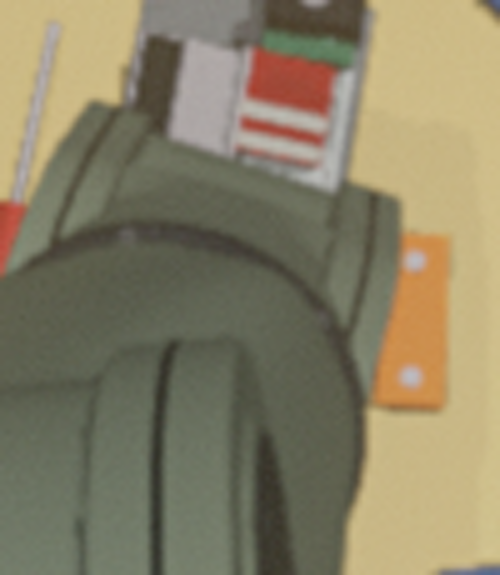

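The top view is mostly hidden by the arm, but the flap is visible near crop (290,100) and still shut. The tips match the TCP with 0–5 mm of recess. I'll go down onto the bar.

>>> carry_out(commands="0.7 0 0.5 15 0 0 0;0.7 0 1 25 0 0 0;0.7 0 1.5 30 0 0 0;0.7 0 1.5 30 0 0 0")

```text
time_s: 2.6
ee_pos: [0.5068, 0.0589, 0.0498]
orientation: [-0.061, 0.995, -0.074, 0.004]
ft_force: [0.5, -0.7, -0.2]
width: 0.694
gripper_force: 0.3
```

>>> carry_out(commands="0.7 0 1 8 0 0 0;0.7 0 1.5 12 0 0 0;0.7 0 1.5 12 0 0 0")

```text
time_s: 2.9
ee_pos: [0.5068, 0.059, 0.0373]
orientation: [-0.061, 0.995, -0.074, 0.004]
ft_force: [0.9, 0.5, 2.6]
width: 0.704
gripper_force: 1.1
```

```bash
python3 - <<'E'
from h import *
st()
E
```

```text
t 2.9 jig [-130.2   37.8   37.3] rot [ 7. -0. -0.] F [0.82 0.58 2.6 ] T [ 0.06 -0.13 -0.03] w 0.704 q [-0.11  0.93 -0.    1.92 -0.43  0.28 -1.41]
```

>>> carry_out(commands="0.7 0 0.5 5 0 0 0;0.7 0 1 10 0 0 0;0.7 0 1 10 0 0 0")

```text
time_s: 3.2
ee_pos: [0.5069, 0.0591, 0.0271]
orientation: [-0.061, 0.995, -0.074, 0.004]
ft_force: [2.0, 1.5, 4.5]
width: 0.705
gripper_force: 1.9
```

```bash
python3 - <<'E'
from h import *
st()
n,(a,b,c,d),f=("scene",(150,275,210,350),5)
im=cv2.cvtColor(ctrl.grab_frame(n),cv2.COLOR_RGB2BGR);cv2.imwrite(f"pics/{n}2c.png",cv2.resize(im[a:b,c:d],None,fx=f,fy=f,interpolation=cv2.INTER_CUBIC))
# expected bar outer corner (x=50,r=58) & flap front free corner (x=0) in crop px vs theta
for th in(0,.5,.6,.7,.8):
    a=.38-th; bar=[50,30+58*np.cos(a)-0*np.sin(a),40+58*np.sin(a)]
    b=-.32+th; fl=[0,30-48*np.cos(b),40+48*np.sin(b)]
    # constant offset so strip mid shut = (71,59)
    print(th,[((proj("scene",RJ@(np.array(p)/1000)+np.r_[ORG,0])[0]-[210,150])*5).round(0) for p in(bar,fl)])
E
```

```text
t 3.2 jig [-130.1   38.    27.1] rot [ 7. -0.  0.] F [1.72 1.8  4.51] T [ 0.4  -0.26 -0.13] w 0.705 q [-0.1   0.95 -0.01  1.92 -0.44  0.26 -1.41]
0 [array([194., 466.]), array([161., 330.])]
0.5 [array([200., 505.]), array([157., 299.])]
0.6 [array([199., 510.]), array([158., 295.])]
0.7 [array([198., 515.]), array([160., 291.])]
0.8 [array([196., 518.]), array([161., 288.])]
```

View pics/scene2c.png

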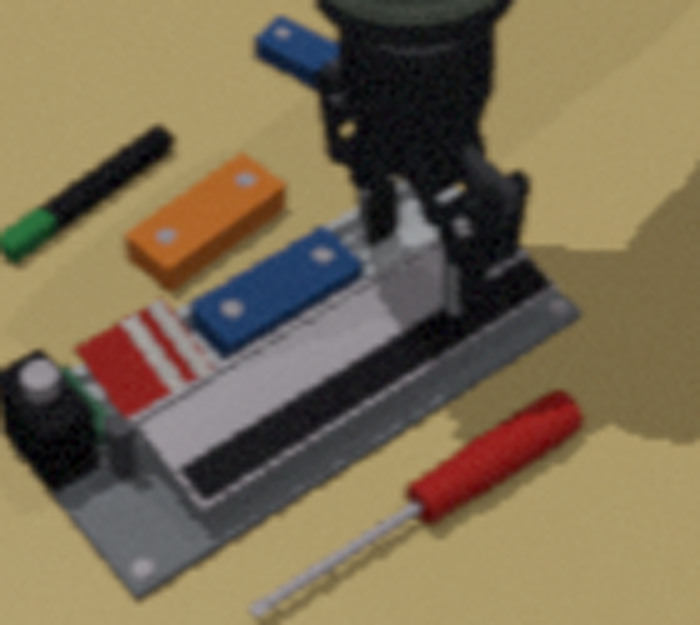

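The flap stands open: its front corner is at crop (160,302) and the bar corner has dropped to (203,508), which is about 0.55–0.6. I'll press 3 mm more, then push.

>>> carry_out(commands="0.7 0 0.4 3 0 0 0;0.7 4 0.4 3 0 0 0;0.7 8 0.4 3 0 0 0;0.7 12 0.4 3 0 0 0;0.7 16 0.4 3 0 0 0;0.7 20 0.4 3 0 0 0;0.7 24 0.4 3 0 0 0;0.7 28 0.4 3 0 0 0")

```text
time_s: 4.05
ee_pos: [0.5348, 0.055, 0.0246]
orientation: [-0.061, 0.995, -0.074, 0.004]
ft_force: [-4.3, 2.5, 4.8]
width: 0.7
gripper_force: 2.6
```

```bash
python3 - <<'E'
from h import *
st()
E
```

```text
t 4.05 jig [-101.9   38.    24.6] rot [ 7. -0. -0.] F [-4.66  1.82  4.83] T [0.45 0.82 0.15] w 0.7 q [-0.11  0.98  0.02  1.82 -0.42  0.34 -1.41]
```

>>> carry_out(commands="0.7 5 0 0 0 0 0;0.7 10 0 0 0 0 0;0.7 15 0 0 0 0 0;0.7 20 0 0 0 0 0;0.7 25 0 0 0 0 0;0.7 30 0 0 0 0 0;0.7 35 0 0 0 0 0;0.7 40 0 0 0 0 0")

```text
time_s: 4.85
ee_pos: [0.5745, 0.049, 0.0246]
orientation: [-0.061, 0.995, -0.074, 0.005]
ft_force: [-4.7, 1.7, 5.0]
width: 0.7
gripper_force: 2.7
```

```bash
python3 - <<'E'
from h import *
st()
n,(a,b,c,d),f=("scene",(150,275,210,350),5)
im=cv2.cvtColor(ctrl.grab_frame(n),cv2.COLOR_RGB2BGR);cv2.imwrite(f"pics/{n}3c.png",cv2.resize(im[a:b,c:d],None,fx=f,fy=f,interpolation=cv2.INTER_CUBIC))
E
```

```text
t 4.85 jig [-61.8  38.   24.6] rot [ 7. -0. -0.] F [-4.84  0.95  5.  ] T [0.46 0.83 0.08] w 0.7 q [-0.11  1.01  0.07  1.68 -0.4   0.46 -1.43]
```

View pics/scene3c.png

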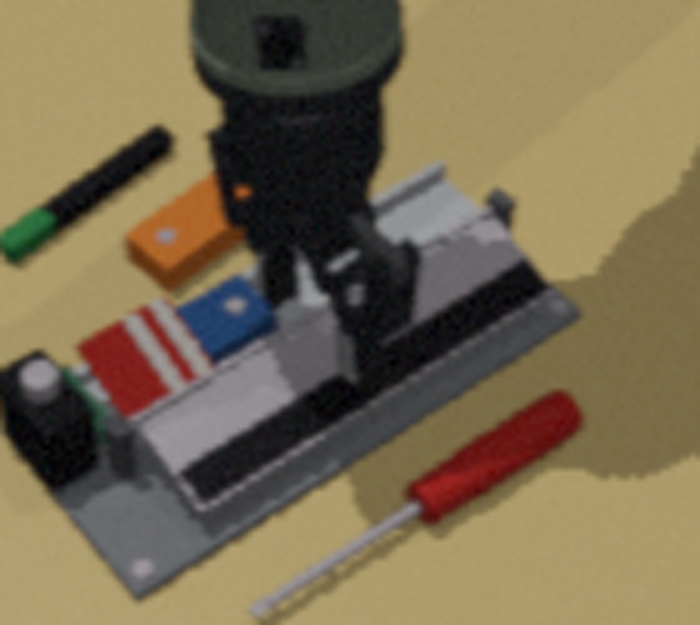

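The blank is sliding under the open flap, its visible part around crop (228,315), and the pushing finger is at its rear (278,290). Now the last stretch in small steps, watching the force.

>>> carry_out(commands="0.7 3 0 0 0 0 0;0.7 6 0 0 0 0 0;0.7 9 0 0 0 0 0;0.7 11 0 0 0 0 0;0.7 11 0 0 0 0 0")

```text
time_s: 5.4
ee_pos: [0.5854, 0.0474, 0.0246]
orientation: [-0.061, 0.995, -0.074, 0.005]
ft_force: [-1.3, 2.1, 3.0]
width: 0.703
gripper_force: 2.0
```

```bash
python3 - <<'E'
from h import *
st()
E
```

```text
t 5.4 jig [-50.8  38.   24.6] rot [ 7.  0. -0.] F [-1.58  1.92  2.95] T [0.35 0.21 0.03] w 0.703 q [-0.11  1.02  0.08  1.64 -0.4   0.49 -1.44]
```

>>> carry_out(commands="0.7 1 0 0 0 0 0;0.7 2 0 0 0 0 0;0.7 3 0 0 0 0 0")

```text
time_s: 5.7
ee_pos: [0.5879, 0.047, 0.0246]
orientation: [-0.061, 0.995, -0.074, 0.004]
ft_force: [-3.7, 2.4, 4.2]
width: 0.699
gripper_force: 2.7
```

>>> carry_out(commands="0.7 1 0 0 0 0 0;0.7 1.5 0 0 0 0 0")

```text
time_s: 5.9
ee_pos: [0.5887, 0.0469, 0.0245]
orientation: [-0.061, 0.995, -0.074, 0.004]
ft_force: [-11.0, 2.0, 9.2]
width: 0.7
gripper_force: 6.3
```

>>> carry_out(commands="0.7 1 0 0 0 0 0;0.7 1.5 0 0 0 0 0")

```text
time_s: 6.1
ee_pos: [0.5888, 0.0469, 0.0244]
orientation: [-0.061, 0.995, -0.074, 0.002]
ft_force: [-18.5, 2.7, 15.9]
width: 0.703
gripper_force: 10.6
```

The push force rose to 18 N with the TCP stopped at jig x of about -47, where the stop is expected. I'll back off with the bar still held down and check the blank's rear edge.

>>> carry_out(commands="0.7 -3 0 0 0 0 0;0.7 -7 0 0 0 0 0;0.7 -12 0 0 0 0 0;0.7 -17 0 0 0 0 0;0.7 -22 0 0 0 0 0;0.7 -27 0 0 0 0 0;0.7 -32 0 0 0 0 0;0.7 -32 0 0 0 0 0")

```text
time_s: 6.9
ee_pos: [0.5584, 0.0514, 0.0246]
orientation: [-0.061, 0.995, -0.074, 0.004]
ft_force: [-2.0, 1.3, 4.8]
width: 0.703
gripper_force: 2.0
```

```bash
python3 - <<'E'
from h import *
st()
n,(a,b,c,d),f=("scene",(190,250,210,290),8)
im=cv2.cvtColor(ctrl.grab_frame(n),cv2.COLOR_RGB2BGR);cv2.imwrite(f"pics/{n}4c.png",cv2.resize(im[a:b,c:d],None,fx=f,fy=f,interpolation=cv2.INTER_CUBIC))
for x,y in((-35,18),(-35,-18),(-40,18),(-40,-18),(-27,0)):
    print(x,y,((proj("scene",RJ@np.array([x/1e3,y/1e3,.036])+np.r_[ORG,0])[0]-[210,190])*8+3.5).round(0))
E
```

```text
t 6.9 jig [-78.1  38.   24.6] rot [ 7.  -0.1 -0. ] F [-2.15  0.96  4.84] T [0.25 0.38 0.08] w 0.703 q [-0.11  1.    0.05  1.74 -0.41  0.41 -1.42]
-35 18 [410. 203.]
-35 -18 [343. 134.]
-40 18 [422. 196.]
-40 -18 [355. 127.]
-27 0 [356. 180.]
```

View pics/scene4c.png

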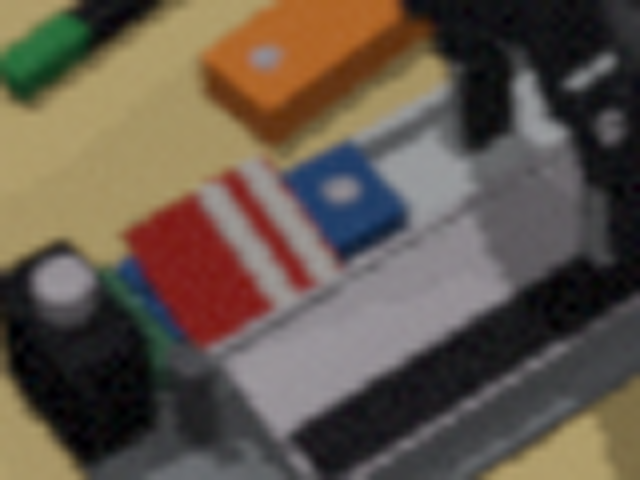

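The blank's rear corners at crop (408,212) and (355,145) match jig x of -35. Its blue front end meets the green stop at about (140,285). Now I'll let the bar up.

>>> carry_out(commands="0.7 0 -0.6 -5 0 0 0;0.7 0 -1.2 -10 0 0 0;0.7 0 -1.8 -15 0 0 0;0.7 0 -2.4 -20 0 0 0;0.7 0 -3.6 -30 0 0 0;0.7 0 -6 -50 0 0 0;0.7 0 -10 -80 0 0 0;0.7 0 -14 -115 0 0 0")

```text
time_s: 7.75
ee_pos: [0.5588, 0.0511, 0.1417]
orientation: [-0.061, 0.995, -0.074, 0.004]
ft_force: [0.0, 0.5, -1.0]
width: 0.695
gripper_force: 0.0
```

>>> carry_out(commands="0.7 -20 -6 -45 0 0 0;0.7 -60 -10 -80 0 0 0;0.7 -60 -10 -80 0 0 0;0.7 -60 -10 -80 0 0 0")

```text
time_s: 8.15
ee_pos: [0.5, 0.0604, 0.2223]
orientation: [-0.061, 0.995, -0.074, 0.005]
ft_force: [-0.1, -0.6, 0.0]
width: 0.704
gripper_force: 0.0
```

```bash
python3 - <<'E'
from h import *
st()
im=cv2.cvtColor(ctrl.grab_frame("scene"),cv2.COLOR_RGB2BGR)
cv2.imwrite("pics/scene5c.png",cv2.resize(im[130:280,170:350],None,fx=4,fy=4,interpolation=cv2.INTER_CUBIC))
E
```

```text
t 8.15 jig [-137.1   38.2  222.3] rot [ 7.   0.1 -0. ] F [-0.03 -0.66  0.05] T [-0.11 -0.04  0.01] w 0.704 q [-0.22  0.61  0.18  1.79 -0.34  0.74 -1.54]
```

View pics/scene5c.png

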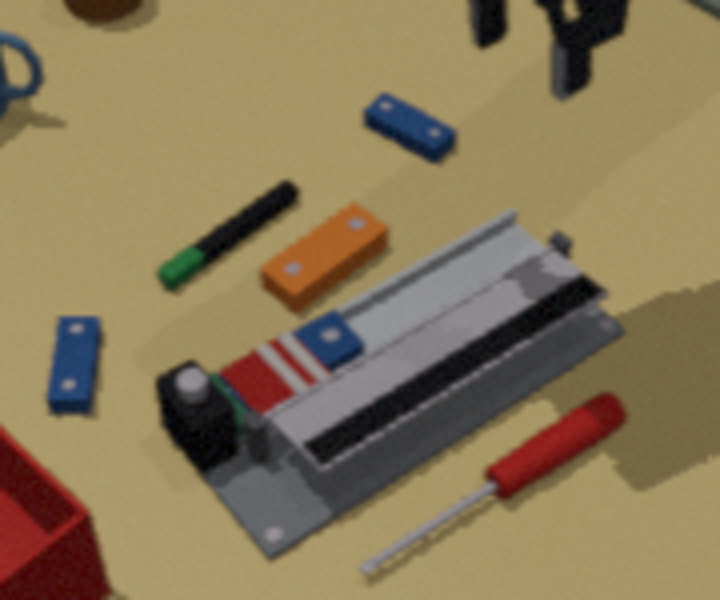

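The flap lies flat on the blank around crop (275,375), and the blank's rear, at (335,340), sticks out in front of it. The front end is at the green stop, the other things are where they were, and the gripper is clear.

```bash
python3 -c "
from station import ctrl
print(ctrl.hand_in())"
```

```text
the job is handed in; nothing more can be done
None
```

The job is handed in: the blank sits against the green stop with the sprung flap resting on it, the arm is clear, and the other things on the bench were left alone, with about 8 s of the 38 s used.

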